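# Try the thumb screw in the gauge nut and keep it

## Task

Try the clean bright brass thumb screw from the rack in the gauge nut: set it fully in with its paddle in line with the red line, then, still fully in, give it a quarter turn so that the paddle lies across the line. It turns freely, so lift it out and leave it resting inside the green keep tray; the dark fouled screw has a bead of cast metal on its shank and will not go in, so it must end up standing in its own rack hole.

Things in the scene. Friction and masses are not known exactly. Their poses are not given: they have to be found in the camera images.
- screw_clean: The one bright yellow brass thumb screw, hanging upright in the rack. Origin: on its axis, flange underside; z up. Shank 15 mm dia down to z -24, cone to 6 mm dia at -34. Flange 40 mm dia, z 0 to 5. Upright paddle to hold: 44 mm along its y, 10 mm thick along its x, z 10 to 40. 0.12 kg nominal. Goes into the gauge by straight lowering, then turns freely either way, without moving down.
- screw_fouled: Dark brown-black thumb screw, same size and axes, a 25 mm dia bead round its shank: it cannot enter the gauge. Ends in the rack hole it began in. Fixed wooden rack: plank 90 x 250 mm, top 50 mm above the table, three 28 mm holes 80 mm apart, one screw in each by its flange, in any order; the third screw, silvery, is not part of the job.
- gauge: Fixed grey steel hexagon nut, 72 mm across flats, on a round dark base 110 mm in diameter. Origin: bore axis at table level; z up. Top face at z 53 mm; bore 21 mm wide, 45 mm deep, countersink 34 mm wide and 7 mm deep. Screw fully in: flange on the top face (screw origin at z 53 mm). The red line on top runs along the gauge's y axis, across the bore's centre.
- tray: Fixed green keep tray, open on top, empty, outside 180 mm (its x) by 160 mm (its y) by 35 mm high, walls 6 mm, floor 6 mm. Origin: centre of the underside; z up.
There are look-alikes about, which are no part of the job. Of the things like the screw_fouled, leave any that is orange; of the rest the larger one is meant. Of the things shaped like the tray, the green one is meant.

How it is judged:
By the outcome, as a careful person would: the job done as asked, in the order asked, and still so for the second after the job is handed in, with the robot touching nothing.
It also fails if it takes over 54 s, if anything falls off the work surface, if the arm or the gripper's body presses on something with over 40 N, if the wrist force passes 120 N, or if a joint passes its speed limit or range.

## Robot

A 6-joint arm with a two-finger parallel gripper is mounted at the origin on the work surface. World frame = base frame: x ahead of the robot, y to its left, z up, the work surface at z = 0. Lengths are in mm, angles in rad, forces in N, time in s.
With the tool pointing down it reaches from about 275 to 1000 mm from the base axis. Payload 8.4 kg.
Tool frame: the origin (TCP) lies at the very end of the fingers, on their centre line; the grasp point (between the pads) lies 19 mm behind it; z points along the fingers, x is the direction in which the jaws open and shut, and the axes are right-handed (so a half turn about z gives the same grasp; the last joint's range is limited). The gripper opens to 85 mm and grips with 20 to 120 N. Pads are 22 mm wide; open, the fingers measure 114 mm over their backs; the gripper's body (76 mm by 85 mm) begins 54 mm behind the grasp point. The pads swing forward as they close: fully open they stand 13 mm farther back than shut.
Start: joints at [1.262, 0.353, 1.633, -0, 1.155, -0.002], TCP at [188.755, 595.818, 231.281] pointing down, gripper open.
Joint ranges: [-2.63, 2.63], [-0.92, 2.1], [0.06, 2.66], [-1.3, 4.44], [0, 2.69], [-3.02, 3.02]. Speed limits (rad/s): [2.22, 2.22, 2.79, 3.14, 3.14, 3.14].

## Interface

Orientations are given as [roll, pitch, yaw] about the fixed x, y, z axes, in that order (R = Rz(yaw) Ry(pitch) Rx(roll)).
In Python, from rig import r gives the robot as it stands. The module is installed in compiled form; this text tells all that it offers.
- The arm moves only by the tool apply_moves, never from a script. Its argument "targets" is a list that holds one entry, the list of rows, each a list of 7 numbers: the gripper's target within -1 to 1 (fully open at 1, half-way at 0, shut at -1), then the shift along the tool's x, y, z in cm, then the turn, a rotation vector about the tool's x, y, z in degrees. A call has 1 to 8 rows; each row is the pose to reach, as a shift and turn from the pose measured when the call began, along the tool's axes at that moment; what a row does not reach only later rows make up. A row lasts 1/10 s, in which the tool goes at most 50 mm and 8.59 degrees, less where a joint would pass 70% of its speed; a pose out of reach is approached as far as the arm can. A call with a gripper value outside its range is refused whole. The fingers move at their own pace and stop on an object; "newtons" is the grip in N (left out, the last holds). Time passes only in rows, so rows that repeat a pose let the fingers close. It gives the time, the measured TCP pose, the force and the opening at its end, in the units of the state.
- r.sense(): the state, without advancing time (a new reading comes with each control period).
- r.grab_frame(name): name is "scene" or "side" or "wrist"; returns a dict with "pixels" (420x560x3 uint8, red, green, blue), "fov_y" (degrees; the focal length in pixels is half the picture's height over the tangent of half this angle, whatever the lens; pixels are square), "cx", "cy" (the principal point, pixels), "R" (3x3) and "t" (3): a world point X has camera coordinates R X + t; the wrist camera has in their place "mount" (4x4, takes a point from camera to tool coordinates, whose origin is the TCP and whose axes are the tool frame's). Camera axes: x right, y down, z forward; pixel columns grow to the right and rows downward; lengths in mm; the calibration is good to about 2 mm. A picture is of the moment at which its call begins: read the wrist's pose just before it. There is no depth.
- r.sign_off(): hands the job in, once; it reports no verdict.
The state is a dict: "clock": time; "qpos": joint angles; "qvel": joint speeds; "joint_efforts": joint torques, N m; "eef_pos": TCP position; "tcp_rot": TCP orientation; "contact_force": force on the tool from outside, world axes, zero at the start; "wrist_torque": the same for the moment, N m; "opening": opening from 0.0 (shut) to 1.0 (fully open).
Only numpy, scipy, OpenCV 4.12 (cv2) and the standard library are available. Lean on these libraries where they do the work, as an engineer would, in place of code of your own. Each camera call takes 0.05 s, during which the arm holds its last target. There are 200 camera calls.

## Working session

There is one attempt and no reset: what is moved stays moved. The work goes in short steps, Python scripts to look and compute and a tool call to move; the robot and the scene stay as the last step left them, time stands still between calls to the robot, and variables do not carry over. Pictures are saved under pics/ and viewed, about 8 in all and at most 12, crops included, and the job is handed in when it is done.

Besides the shell and the picture viewer there is one more tool, called after "Emit:" as name(argument=value, ...) on one line, values as JSON. apply_moves: Moves the arm, as the interface text tells. Its arguments: {"type":"object","properties":{"targets":{"type":"array"},"newtons":{"type":"number"}},"required":["targets"]}

```bash
mkdir -p pics; cat > h.py <<'E'
import numpy as np, cv2
from rig import r
from scipy.spatial.transform import Rotation as Rn
def cam(name):
    s=r.sense(); f=r.grab_frame(name)
    if name=="wrist":
        T=np.eye(4); rot=np.array(s["tcp_rot"])
        T[:3,:3]=rot if rot.shape==(3,3) else Rn.from_euler('xyz',rot).as_matrix()
        T[:3,3]=s["eef_pos"]; W=T@np.array(f["mount"])
        f["R"]=W[:3,:3].T; f["t"]=-f["R"]@W[:3,3]
    f["R"]=np.array(f["R"]);f["t"]=np.array(f["t"]).ravel()
    f["f"]=210/np.tan(np.radians(f["fov_y"])/2)
    return f
def ray(f,uv,z):
    d=f["R"].T@np.array([(uv[0]-f["cx"])/f["f"],(uv[1]-f["cy"])/f["f"],1]); c=-f["R"].T@f["t"]
    return c+d*(z-c[2])/d[2]
def proj(f,X):
    p=f["R"]@np.array(X)+f["t"]; return p[:2]/p[2]*f["f"]+[f["cx"],f["cy"]]
def save(f,n,s=1.4): cv2.imwrite("pics/"+n,cv2.resize(np.ascontiguousarray(f["pixels"][:,:,::-1]),None,fx=s,fy=s,interpolation=cv2.INTER_CUBIC))
E
python3 - <<'E'
from h import *
print(r.sense())
for n in("scene","side","wrist"):
    f=cam(n); save(f,n+"0.png"); print(n,f["fov_y"],f["cx"],f["cy"],-f["R"].T@f["t"],f["R"][2]); np.save(n+"0.npy",f,allow_pickle=True)
E
```

```text
{'clock': 0.0, 'qpos': array([ 1.26162621e+00,  3.53618125e-01,  1.63415060e+00, -2.46607249e-05,
        1.15518084e+00, -2.37908317e-03]), 'qvel': array([-7.08480725e-05, -1.08766623e-03,  1.27859548e-04, -2.55881002e-05,
       -1.81467857e-03,  1.49257919e-05]), 'joint_efforts': array([ 2.19814472e-03, -6.05229163e+01, -3.42087436e+01,  3.25415467e-04,
        8.73814017e-03,  5.06754941e-05]), 'eef_pos': array([188.60026408, 595.36394114, 230.57337909]), 'tcp_rot': array([3.14157333e+00, 1.35696309e-03, 1.26401526e+00]), 'contact_force': array([ 0.08555283,  0.18247059, -1.0284103 ]), 'wrist_torque': array([-0.02925648, -0.0527765 , -0.01189368]), 'opening': 0.9966326031646088}
scene 55.99478979914158 282.036192326315 207.1242616293539 [1131.33395418  -12.24975878  828.81281418] [-0.65520851 -0.02679356 -0.75497279]
side 51.85154410732391 278.53179954591934 206.76809536953908 [  341.76045411 -1025.20939355   917.311584  ] [ 0.12335488  0.73745089 -0.66404048]
wrist 59.38640906016085 281.7256325381584 212.73198711076301 [112.74716756 619.10029192 373.51972374] [ 0.29624133 -0.0952413  -0.95035265]
```

View pics/scene0.png

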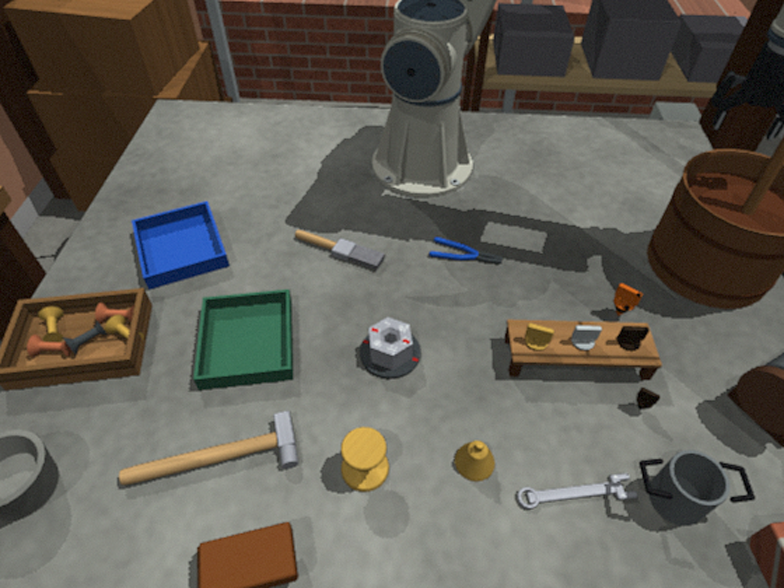

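View pics/side0.png

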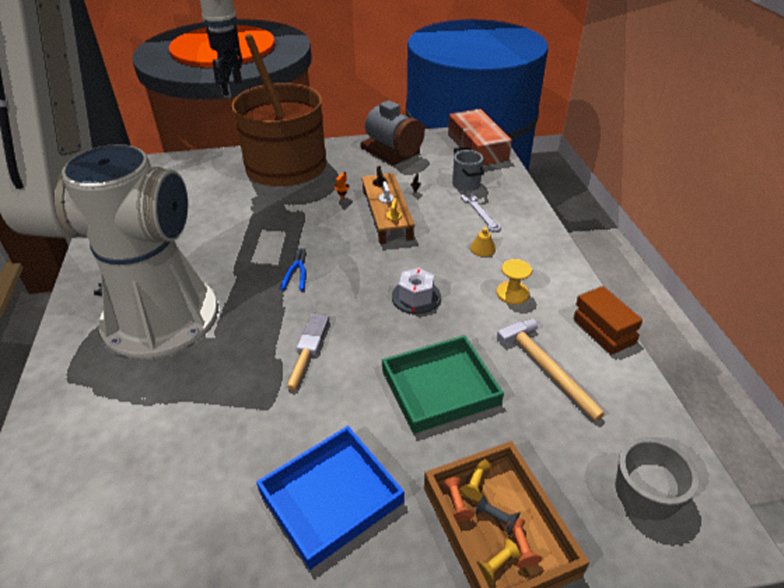

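Brass screw is in the rack's left hole (scene 538,335), with silver in the middle and the dark one at 632,335. There is a smaller dark look-alike on the table (648,398) and an orange one at 627,297. The gauge is at 390,340, with red marks at 375,330 and 407,349, and the green tray at 245,337. Next I compute positions.

```bash
python3 - <<'E'
from h import *
S=np.load("scene0.npy",allow_pickle=True).item();D=np.load("side0.npy",allow_pickle=True).item()
def two(a,b):
    A=[];B=[]
    for f,uv in((S,a),(D,b)):
        uv=np.array(uv)/1.4
        d=f["R"].T@np.array([(uv[0]-f["cx"])/f["f"],(uv[1]-f["cy"])/f["f"],1]);d/=np.linalg.norm(d);c=-f["R"].T@f["t"]
        P=np.eye(3)-np.outer(d,d);A.append(P);B.append(P@c)
    return np.linalg.solve(sum(A),sum(B)).round(0)
print("brass",two((539,335),(394,209)))
print("silver",two((587,335),(387,192)))
print("dark",two((632,335),(380,175)))
for n,uv,z in(("brassS",(539,334),78),("gaugeS",(391,338),53),("red1",(375,330),53),("red2",(407,349),53),("red3",(415,360),10)): print(n,ray(S,np.array(uv)/1.4,z).round(0))
print("gaugeD",ray(D,np.array((417,284))/1.4,53).round(0),two((391,338),(417,284)))
for n,uv in(("tl",(200,298)),("tr",(292,291)),("br",(293,370)),("bl",(196,377))): print(n,ray(S,np.array(uv)/1.4,35).round(0))
for n,z,us in(("rack",50,((507,321),(654,321),(658,359),(511,361))),): print([ray(S,np.array(u)/1.4,z).round(0) for u in us])
E
```

```text
brass [560. 211.  71.]
silver [556. 292.  71.]
dark [551. 369.  74.]
brassS [562. 209.  78.]
gaugeS [568. -40.  53.]
red1 [553. -69.  53.]
red2 [590. -12.  53.]
red3 [582.   3.  10.]
gaugeD [563. -58.  53.] [564. -43.  42.]
tl [ 486. -403.   35.]
tr [ 457. -235.   35.]
br [ 632. -202.   35.]
bl [ 655. -360.   35.]
[array([516., 164.,  50.]), array([499., 427.,  50.]), array([582., 413.,  50.]), array([601., 164.,  50.])]
```

```bash
cat >> h.py <<'E'
def go(x,y,z,yawdeg):
    s=r.sense(); M=Rn.from_euler('xyz',s["tcp_rot"]); T=Rn.from_euler('xyz',[180,0,yawdeg],degrees=True)
    print("clock",round(s["clock"],2),"pos",s["eef_pos"].round(1),"rot",np.degrees(s["tcp_rot"]).round(2),"open",round(s["opening"],3),"F",s["contact_force"].round(1),"q",s["qpos"].round(2))
    print("shift cm",(M.inv().apply(np.array([x,y,z])-s["eef_pos"])/10).round(2),"rotvec",np.degrees((M.inv()*T).as_rotvec()).round(2))
E
python3 - <<'E'
from h import *
print(np.array(r.grab_frame("wrist")["mount"]).round(3)); go(555,211,220,0)
E
```

```text
[[ 1.00000e+00 -1.00000e-03 -0.00000e+00 -5.16000e-01]
 [ 1.00000e-03  9.50000e-01  3.11000e-01 -7.95030e+01]
 [-0.00000e+00 -3.11000e-01  9.50000e-01 -1.42852e+02]
 [ 0.00000e+00  0.00000e+00  0.00000e+00  1.00000e+00]]
clock 0.2 pos [188.7 595.6 230.8] rot [1.800e+02 5.000e-02 7.242e+01] open 0.999 F [0.3 0.6 0.1] q [ 1.26  0.35  1.63 -0.    1.16 -0.  ]
shift cm [-25.6   46.54   1.11] rotvec [3.000e-02 4.000e-02 7.242e+01]
```

Emit:
apply_moves(targets=[[[1,-25.6,46.5,1.1,0,0,72.4],[1,-25.6,46.5,1.1,0,0,72.4],[1,-25.6,46.5,1.1,0,0,72.4],[1,-25.6,46.5,1.1,0,0,72.4],[1,-25.6,46.5,1.1,0,0,72.4],[1,-25.6,46.5,1.1,0,0,72.4],[1,-25.6,46.5,1.1,0,0,72.4],[1,-25.6,46.5,1.1,0,0,72.4]]])

```text
clock: 1.0
eef_pos: [465.4, 304.3, 222.9]
tcp_rot: [3.141, 0.0, 0.058]
contact_force: [0.3, 1.6, -0.0]
opening: 0.998
```

```bash
python3 - <<'E'
from h import *
go(555,211,220,0)
E
```

```text
clock 1.0 pos [465.4 304.3 222.9] rot [179.96   0.     3.32] open 0.998 F [ 0.3  1.6 -0. ] q [ 0.58  0.26  1.79 -0.    1.1   0.52]
shift cm [8.4  9.84 0.29] rotvec [0.04 0.   3.32]
```

Emit:
apply_moves(targets=[[[1,8.4,9.8,0.3,0,0,3.3],[1,8.4,9.8,0.3,0,0,3.3],[1,8.4,9.8,0.3,0,0,3.3],[1,8.4,9.8,0.3,0,0,3.3],[1,8.4,9.8,0.3,0,0,3.3],[1,8.4,9.8,0.3,0,0,3.3]]])

```text
clock: 1.6
eef_pos: [554.2, 211.9, 219.7]
tcp_rot: [3.141, 0.001, 0.001]
contact_force: [0.2, 0.3, -1.0]
opening: 1.0
```

```bash
python3 - <<'E'
from h import *
f=cam("wrist"); save(f,"w1.png"); np.save("w1.npy",f,allow_pickle=True); go(555,211,220,0)
E
```

```text
clock 1.65 pos [554.1 212.2 219.9] rot [1.7997e+02 3.0000e-02 8.0000e-02] open 1.001 F [-0.   0.2 -0. ] q [ 0.36  0.32  1.71 -0.    1.11  0.36]
shift cm [ 0.09  0.12 -0.01] rotvec [0.03 0.03 0.08]
```

View pics/w1.png

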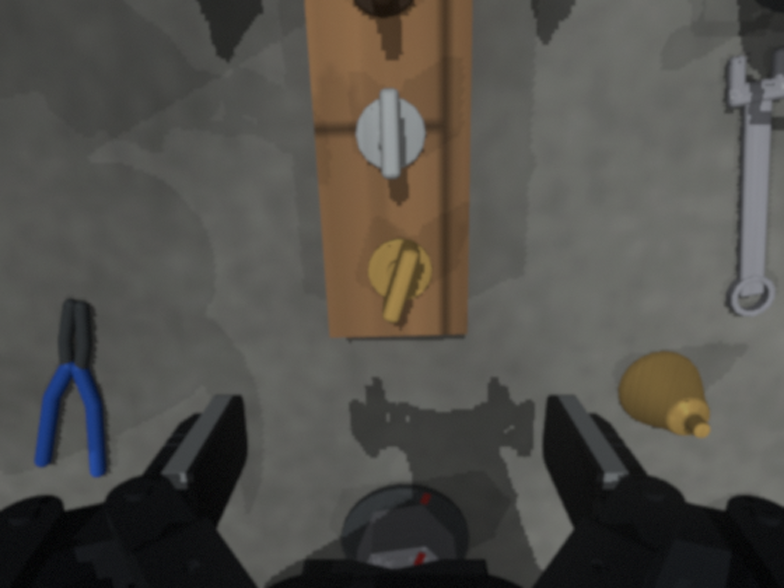

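Wrist view: brass paddle top runs from about (409,252) to (395,318), with the flange from 368 to 432 across and its top at 238. Silver is at 390,133, and the gauge is at the bottom (405,545).

```bash
python3 - <<'E'
from h import *
f=np.load("w1.npy",allow_pickle=True).item(); p=np.ascontiguousarray(f["pixels"])
h=cv2.cvtColor(p,cv2.COLOR_RGB2HSV)
m=cv2.inRange(h,(18,110,60),(35,255,255)); m[:,:230]=0;m[:,330:]=0;m[:150]=0;m[240:]=0
ys,xs=np.nonzero(m); print("all",xs.min(),xs.max(),ys.min(),ys.max())
v=h[...,2]; mb=m*(v>150); 
for t in(130,150,170,185):
    mm=((m>0)&(v>t)).astype(np.uint8); c=max(cv2.findContours(mm,0,2)[0],key=cv2.contourArea); print(t,cv2.contourArea(c),cv2.minAreaRect(c))
mb=v[165:240,255:320]
cv2.imwrite("pics/c1.png",cv2.resize(np.ascontiguousarray(p[160:240,250:320,::-1]),None,fx=7,fy=7,interpolation=cv2.INTER_CUBIC))
a=ray(f,np.array((409,252))/1.4,90);b=ray(f,np.array((395,318))/1.4,90);print(a,b,(a+b)/2,np.degrees(np.arctan2((a-b)[1],(a-b)[0])),np.linalg.norm(a-b))
l=ray(f,(368/1.4,270/1.4),53);q=ray(f,(432/1.4,270/1.4),53);print((l+q)/2,np.linalg.norm(l-q))
print(ray(f,(400/1.4,238/1.4),55)-[0,20,0])
E
```

```text
all 263 308 170 230
130 467.0 ((272.1231384277344, 188.4502716064453), (16.966506958007812, 40.49521255493164), 17.818889617919922)
150 271.0 ((285.3543395996094, 203.95315551757812), (6.766202449798584, 48.383445739746094), 17.818889617919922)Traceback (most recent call last):
  File "<stdin>", line 8, in <module>
ValueError: max() iterable argument is empty
```

```bash
python3 - <<'E'
from h import *
f=np.load("w1.npy",allow_pickle=True).item(); p=f["pixels"]
cv2.imwrite("pics/c1.png",cv2.resize(np.ascontiguousarray(p[160:240,250:330,::-1]),None,fx=7,fy=7,interpolation=cv2.INTER_CUBIC))
E
```

```text
(no output)
```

View pics/c1.png

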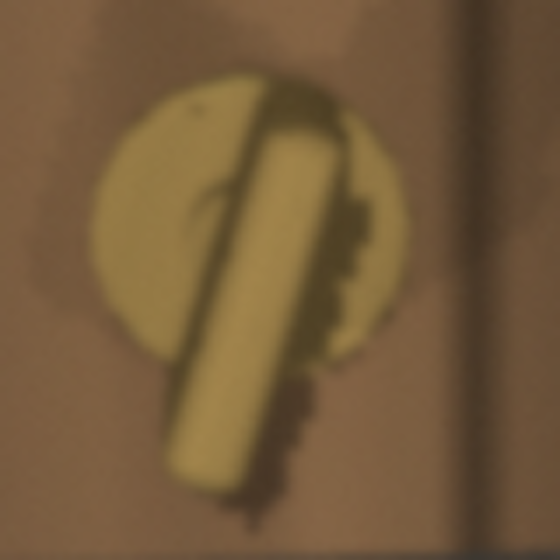

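Crop: the paddle's top face ends are at crop (304,133) and (208,484), and the flange disc is centred on crop (250,228).

```bash
python3 - <<'E'
from h import *
f=np.load("w1.npy",allow_pickle=True).item()
P=lambda u,v,z: ray(f,(u/7+250-.43,v/7+160-.43),z)
a=P(304,133,90);b=P(208,484,90);print("paddle",(a+b)/2,np.linalg.norm(a-b),np.degrees(np.arctan2((a-b)[1],(a-b)[0])))
print("flange",P(250,228,54.5))
go(555,211,150,0)
E
```

```text
paddle [557.52432299 208.8256239   90.        ] 41.79255858161253 75.52052201046014
flange [557.28037003 208.97428761  54.5       ]
clock 1.65 pos [554.1 212.2 219.9] rot [1.7997e+02 3.0000e-02 8.0000e-02] open 1.001 F [-0.   0.2 -0. ] q [ 0.36  0.32  1.71 -0.    1.11  0.36]
shift cm [0.09 0.12 6.99] rotvec [0.03 0.03 0.08]
```

```bash
python3 - <<'E'
from h import *
go(557.4,208.9,110,-14.5);go(557.4,208.9,61,-14.5)
E
```

```text
clock 1.65 pos [554.1 212.2 219.9] rot [1.7997e+02 3.0000e-02 8.0000e-02] open 1.001 F [-0.   0.2 -0. ] q [ 0.36  0.32  1.71 -0.    1.11  0.36]
shift cm [ 0.33  0.32 10.99] rotvec [ 0.04  0.03 14.58]
clock 1.65 pos [554.1 212.2 219.9] rot [1.7997e+02 3.0000e-02 8.0000e-02] open 1.001 F [-0.   0.2 -0. ] q [ 0.36  0.32  1.71 -0.    1.11  0.36]
shift cm [ 0.34  0.32 15.89] rotvec [ 0.04  0.03 14.58]
```

Emit:
apply_moves(targets=[[[0.3,0.33,0.32,5,0,0,8],[0.3,0.33,0.32,9,0,0,14.6],[0.3,0.33,0.32,11,0,0,14.6],[0.3,0.33,0.32,12.5,0,0,14.6],[0.3,0.33,0.32,14,0,0,14.6],[0.3,0.33,0.32,15.4,0,0,14.6],[0.3,0.33,0.32,15.9,0,0,14.6],[0.3,0.33,0.32,15.9,0,0,14.6]]])

```text
clock: 2.45
eef_pos: [557.2, 208.9, 60.5]
tcp_rot: [3.141, 0.001, -0.253]
contact_force: [-0.1, 0.6, 0.4]
opening: 0.645
```

```bash
python3 - <<'E'
from h import *
go(557.4,208.9,61,-14.5)
E
```

```text
clock 2.45 pos [557.2 208.9  60.5] rot [ 1.7994e+02  5.0000e-02 -1.4510e+01] open 0.645 F [-0.1  0.6  0.4] q [ 0.36  0.52  1.82 -0.    0.81  0.61]
shift cm [ 0.02 -0.   -0.05] rotvec [ 0.06  0.05 -0.01]
```

Emit:
apply_moves(targets=[[[-1,0,0,0,0,0,0],[-1,0,0,0,0,0,0],[-1,0,0,0,0,0,0],[-1,0,0,0,0,0,0],[-1,0,0,0,0,0,0],[-1,0,0,0,0,0,0]]], newtons=50)

```text
clock: 3.05
eef_pos: [557.7, 209.1, 61.3]
tcp_rot: [3.141, -0.0, -0.253]
contact_force: [-1.0, -0.3, 6.4]
opening: 0.109
```

```bash
python3 - <<'E'
from h import *
go(557.4,208.9,161,-14.5)
E
```

```text
clock 3.05 pos [557.7 209.1  61.3] rot [ 1.7999e+02 -1.0000e-02 -1.4520e+01] open 0.109 F [-1.  -0.3  6.4] q [ 0.36  0.51  1.82 -0.    0.81  0.61]
shift cm [-0.02  0.03 -9.97] rotvec [ 0.01 -0.01 -0.02]
```

Emit:
apply_moves(targets=[[[-1,0,0,-1,0,0,0],[-1,0,0,-3,0,0,0],[-1,0,0,-6,0,0,0],[-1,0,0,-9,0,0,0],[-1,0,0,-12,0,0,0],[-1,0,0,-15,0,0,0],[-1,0,0,-16,0,0,0]]])

```text
clock: 3.75
eef_pos: [559.1, 209.6, 225.0]
tcp_rot: [-3.139, -0.004, -0.253]
contact_force: [-0.1, -1.0, -1.8]
opening: 0.108
```

```bash
python3 - <<'E'
from h import *
go(566,-45,220,-33)
E
```

```text
clock 3.75 pos [559.1 209.6 225. ] rot [-179.85   -0.25  -14.51] open 0.108 F [-0.1 -1.  -1.8] q [ 0.36  0.31  1.71 -0.    1.12  0.61]
shift cm [ 7.05 24.48  0.47] rotvec [-0.19 -0.22 18.49]
```

Emit:
apply_moves(targets=[[[-1,1,4,0.3,0,0,4],[-1,2.3,8,0.3,0,0,8],[-1,3.5,12,0.3,0,0,12],[-1,4.6,16,0.3,0,0,16],[-1,5.8,20,0.3,0,0,18.5],[-1,6.8,23.5,0.3,0,0,18.5],[-1,7.05,24.5,0.3,0,0,18.5],[-1,7.05,24.5,0.3,0,0,18.5]]])

```text
clock: 4.55
eef_pos: [565.4, -46.4, 221.0]
tcp_rot: [-3.138, -0.002, -0.579]
contact_force: [-0.9, -0.5, -1.2]
opening: 0.108
```

Emit:
apply_moves(targets=[[[-1,0,0,0,0,0,0],[-1,0,0,0,0,0,0]]])

```text
clock: 4.75
eef_pos: [565.1, -45.3, 220.6]
tcp_rot: [-3.138, -0.001, -0.578]
contact_force: [0.2, 0.3, -1.3]
opening: 0.107
```

```bash
python3 - <<'E'
from h import *
f=cam("wrist"); save(f,"w2.png"); np.save("w2.npy",f,allow_pickle=True); go(566,-45,220,-33)
E
```

```text
clock 4.8 pos [565.3 -45.2 220.8] rot [-1.7981e+02 -1.0000e-01 -3.3080e+01] open 0.108 F [-0.1 -0.4 -2.2] q [-0.08  0.27  1.77  0.    1.09  0.49]
shift cm [ 0.05 -0.06  0.08] rotvec [-0.19 -0.1  -0.08]
```

View pics/w2.png

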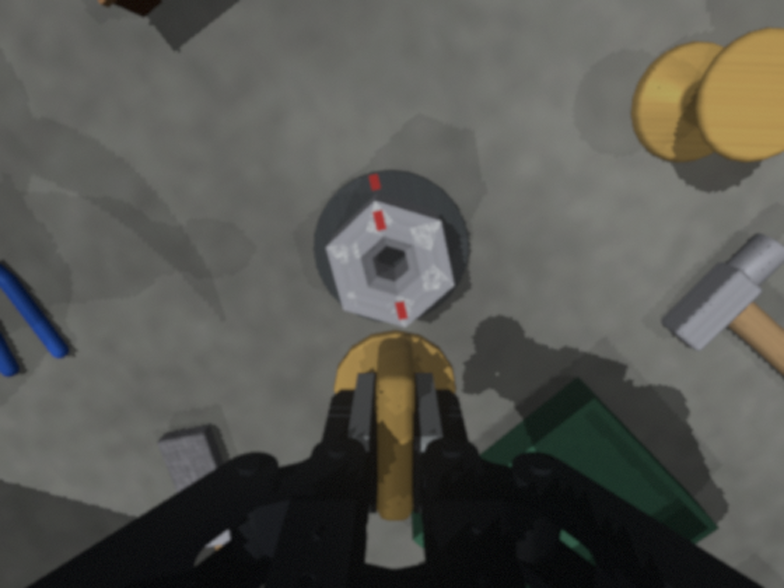

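Wrist view: hex nut centred near (391,264), top red marks at (379,220) and (401,310), base mark at (375,182). The screw is held upright at (395,400).

```bash
cat > red.py <<'E'
from h import *
def red(f):
    h=cv2.cvtColor(np.ascontiguousarray(f["pixels"]),cv2.COLOR_RGB2HSV); 
    m=cv2.inRange(h,(0,130,90),(8,255,255))|cv2.inRange(h,(172,130,90),(180,255,255))
    n,l,st,c=cv2.connectedComponentsWithStats(m)
    return [(c[i],st[i,4]) for i in range(1,n) if st[i,4]>20]
E
python3 - <<'E'
from red import *
f=np.load("w2.npy",allow_pickle=True).item()
R=red(f); print(R)
t=[c for c,a in R if 140<c[1]<240 and 250<c[0]<310]
a,b=[ray(f,c,53) for c in t][:2]; d=a-b; print(a,b,(a+b)/2,np.degrees(np.arctan2(d[1],d[0]))%180,np.linalg.norm(d))
# bore: dark pixels inside hex; hex contour
p=np.ascontiguousarray(f["pixels"]); h=cv2.cvtColor(p,cv2.COLOR_RGB2HSV); v=h[...,2]
roi=np.zeros_like(v); cv2.circle(roi,(279,188),52,255,-1)
hx=((v>115)|cv2.inRange(h,(0,130,90),(8,255,255)).astype(bool)|cv2.inRange(h,(172,130,90),(180,255,255)).astype(bool))&(roi>0)
c=max(cv2.findContours(cv2.morphologyEx(hx.astype(np.uint8),3,np.ones((3,3))),0,2)[0],key=cv2.contourArea); hull=cv2.convexHull(c); M=cv2.moments(hull); cc=(M["m10"]/M["m00"],M["m01"]/M["m00"]); print("hull",cv2.contourArea(hull),cc,ray(f,cc,53))
q=cv2.approxPolyDP(hull,5,True)[:,0]; W=np.array([ray(f,u,53) for u in q]); print(W.round(1))
cv2.imwrite("pics/c2.png",cv2.resize(p[110:250,210:350,::-1],None,fx=5,fy=5,interpolation=cv2.INTER_CUBIC))
print(ray(f,((391/1.4),(264/1.4)),53))
E
```

```text
[(array([267.22222222, 129.6984127 ]), np.int32(63)), (array([270.75  , 157.1875]), np.int32(64)), (array([286.18867925, 221.18867925]), np.int32(53))]
[573.09732555 -17.31417729  53.        ] [552.87809611 -72.56240343  53.        ] [562.98771083 -44.93829036  53.        ] 69.89885701440186 58.831825827676866
hull 5816.5 (278.54116163786927, 188.7664116450328) [563.52587238 -43.8950424   53.        ]
[[575.9  -5.9  53. ]
 [602.7 -40.5  53. ]
 [588.7 -76.8  53. ]
 [548.3 -84.2  53. ]
 [522.2 -52.3  53. ]
 [535.4 -15.2  53. ]]
[564.16285834 -44.10299266  53.        ]
```

View pics/c2.png

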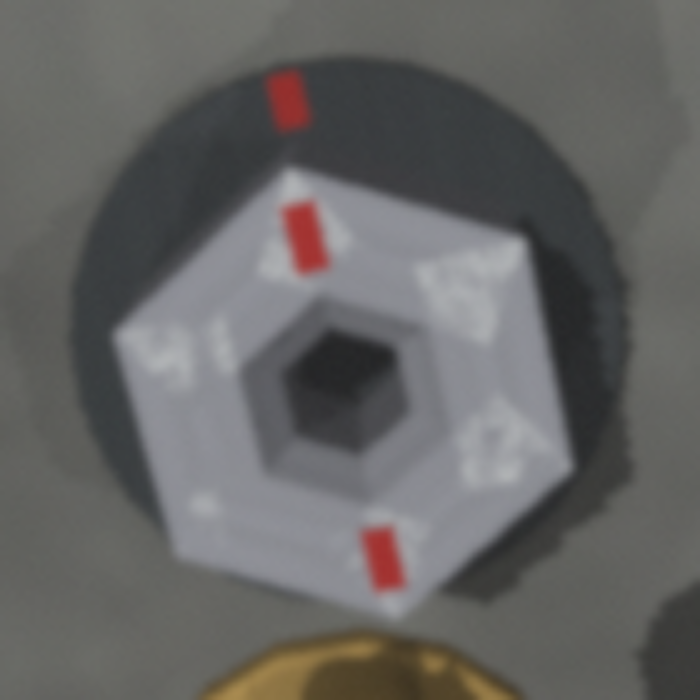

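```bash
python3 - <<'E'
from h import *
go(563,-44.7,120,-19.8)
E
```

```text
clock 4.8 pos [565.3 -45.2 220.8] rot [-1.7981e+02 -1.0000e-01 -3.3080e+01] open 0.108 F [-0.1 -0.4 -2.2] q [-0.08  0.27  1.77  0.    1.09  0.49]
shift cm [-0.23  0.11 10.08] rotvec [ -0.18  -0.12 -13.28]
```

Emit:
apply_moves(targets=[[[-1,-0.23,0.1,2,-0.2,0,-7],[-1,-0.23,0.1,5,-0.2,-0.1,-13.3],[-1,-0.23,0.1,8,-0.2,-0.1,-13.3],[-1,-0.23,0.1,10,-0.2,-0.1,-13.3],[-1,-0.23,0.1,10,-0.2,-0.1,-13.3],[-1,-0.23,0.1,10,-0.2,-0.1,-13.3]]])

```text
clock: 5.4
eef_pos: [563.3, -43.9, 121.0]
tcp_rot: [3.141, 0.0, -0.344]
contact_force: [-0.3, -0.1, -1.4]
opening: 0.11
```

```bash
python3 - <<'E'
from h import *
go(563,-44.7,70,-19.8)
E
```

```text
clock 5.4 pos [563.3 -43.9 121. ] rot [ 1.7997e+02  1.0000e-02 -1.9720e+01] open 0.11 F [-0.3 -0.1 -1.4] q [-0.08  0.39  1.86 -0.    0.89  0.26]
shift cm [0.   0.09 5.1 ] rotvec [0.03 0.01 0.08]
```

Emit:
apply_moves(targets=[[[-1,0,0.08,1,0,0,0.1],[-1,0,0.08,2,0,0,0.1],[-1,0,0.08,3,0,0,0.1],[-1,0,0.08,4,0,0,0.1],[-1,0,0.08,4.8,0,0,0.1],[-1,0,0.08,5.1,0,0,0.1],[-1,0,0.08,5.1,0,0,0.1]]])

```text
clock: 6.1
eef_pos: [562.7, -44.6, 69.4]
tcp_rot: [3.141, 0.001, -0.346]
contact_force: [0.8, 0.3, -0.6]
opening: 0.105
```

```bash
python3 - <<'E'
from h import *
go(563,-44.7,64,-19.8)
E
```

```text
clock 6.1 pos [562.7 -44.6  69.4] rot [ 1.7996e+02  6.0000e-02 -1.9820e+01] open 0.105 F [ 0.8  0.3 -0.6] q [-0.08  0.47  1.89 -0.    0.79  0.26]
shift cm [ 0.03 -0.    0.54] rotvec [ 0.04  0.06 -0.02]
```

In the bore without contact. I lower it to the seat, watching the force.

Emit:
apply_moves(targets=[[[-1,0,0,0.2,0,0,0],[-1,0,0,0.4,0,0,0],[-1,0,0,0.5,0,0,0],[-1,0,0,0.5,0,0,0]]])

```text
clock: 6.5
eef_pos: [562.7, -44.6, 64.5]
tcp_rot: [3.141, 0.001, -0.346]
contact_force: [0.7, 0.1, -1.5]
opening: 0.111
```

```bash
python3 - <<'E'
from h import *
go(563,-44.7,64,-19.8)
E
```

```text
clock 6.5 pos [562.7 -44.6  64.5] rot [ 1.7996e+02  5.0000e-02 -1.9820e+01] open 0.111 F [ 0.7  0.1 -1.5] q [-0.08  0.47  1.89 -0.    0.78  0.26]
shift cm [ 0.03 -0.    0.05] rotvec [ 0.04  0.05 -0.02]
```

Emit:
apply_moves(targets=[[[-1,0,0,0.1,0,0,0],[-1,0,0,0.15,0,0,0],[-1,0,0,0.15,0,0,0]]])

```text
clock: 6.8
eef_pos: [562.8, -44.7, 64.3]
tcp_rot: [3.141, 0.001, -0.346]
contact_force: [-4.4, 0.2, 13.4]
opening: 0.108
```

```bash
python3 - <<'E'
from h import *
go(563,-44.7,62,-19.8)
f=cam("side"); save(f,"s1f.png"); p=f["pixels"]; u=proj(f,[563,-45,70]).astype(int); print(u)
cv2.imwrite("pics/s1.png",cv2.resize(np.ascontiguousarray(p[u[1]-50:u[1]+50,u[0]-50:u[0]+50,::-1]),None,fx=6,fy=6,interpolation=cv2.INTER_CUBIC))
E
```

```text
clock 6.8 pos [562.8 -44.7  64.3] rot [ 1.7997e+02  4.0000e-02 -1.9820e+01] open 0.108 F [-4.4  0.2 13.4] q [-0.08  0.47  1.89 -0.    0.78  0.26]
shift cm [ 0.02 -0.    0.23] rotvec [ 0.03  0.04 -0.02]
[297 195]
```

View pics/s1.png

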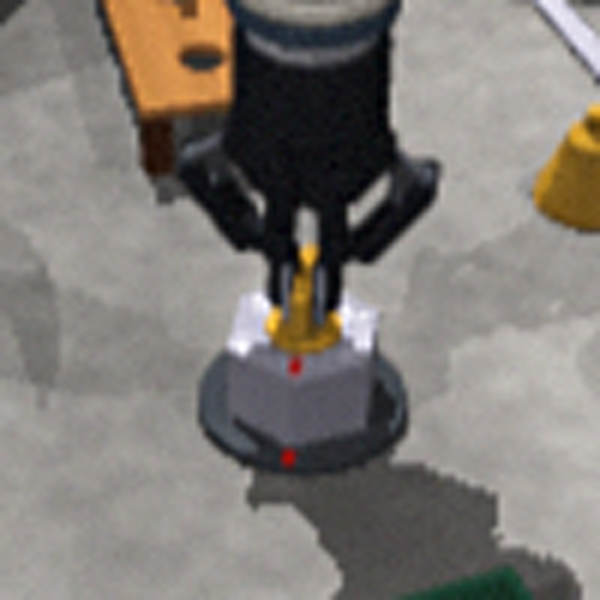

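Side view: flange flush on the nut's top face with the paddle edge-on between the red marks. The 13 N contact came at the predicted height, so it is seated. Now the quarter turn, with a light press.

Emit:
apply_moves(targets=[[[-1,0,0,0.05,0,0,-3],[-1,0,0,0.05,0,0,-9],[-1,0,0,0.05,0,0,-15],[-1,0,0,0.05,0,0,-21],[-1,0,0,0.05,0,0,-27],[-1,0,0,0.05,0,0,-33],[-1,0,0,0.05,0,0,-39],[-1,0,0,0.05,0,0,-45]]])

```text
clock: 7.65
eef_pos: [563.3, -44.7, 64.3]
tcp_rot: [3.141, -0.0, 0.444]
contact_force: [-1.0, -0.2, 3.1]
opening: 0.11
```

```bash
python3 - <<'E'
from h import *
go(562.8,-44.7,64,70.2)
E
```

```text
clock 7.65 pos [563.3 -44.7  64.3] rot [179.97  -0.    25.42] open 0.11 F [-1.  -0.2  3.1] q [-0.08  0.47  1.89 -0.    0.78 -0.52]
shift cm [-0.04 -0.03  0.03] rotvec [ 3.000e-02  1.000e-02 -4.478e+01]
```

Emit:
apply_moves(targets=[[[-1,0,0,0.07,0,0,-7],[-1,0,0,0.07,0,0,-14],[-1,0,0,0.07,0,0,-21],[-1,0,0,0.07,0,0,-28],[-1,0,0,0.07,0,0,-35],[-1,0,0,0.07,0,0,-41],[-1,0,0,0.07,0,0,-44.8],[-1,0,0,0.07,0,0,-44.8]]])

```text
clock: 8.45
eef_pos: [564.0, -44.8, 64.3]
tcp_rot: [3.14, -0.0, 1.226]
contact_force: [-0.5, -0.4, 4.8]
opening: 0.11
```

Emit:
apply_moves(targets=[[[-1,0,0,0.05,0,0,0],[-1,0,0,0.05,0,0,0],[-1,0,0,0.05,0,0,0]]])

```text
clock: 8.75
eef_pos: [564.0, -44.8, 64.3]
tcp_rot: [3.14, -0.0, 1.224]
contact_force: [-2.1, -0.5, 7.9]
opening: 0.108
```

```bash
python3 - <<'E'
from h import *
go(562.8,-44.7,64,70.2)
f=cam("side"); p=f["pixels"]; u=proj(f,[563,-45,70]).astype(int)
cv2.imwrite("pics/s2.png",cv2.resize(np.ascontiguousarray(p[u[1]-50:u[1]+50,u[0]-50:u[0]+50,::-1]),None,fx=6,fy=6,interpolation=cv2.INTER_CUBIC))
E
```

```text
clock 8.75 pos [564.  -44.8  64.3] rot [179.89  -0.    70.15] open 0.108 F [-2.1 -0.5  7.9] q [-0.08  0.47  1.89 -0.    0.78 -1.31]
shift cm [-0.04 -0.12  0.03] rotvec [ 0.11 -0.   -0.05]
```

View pics/s2.png

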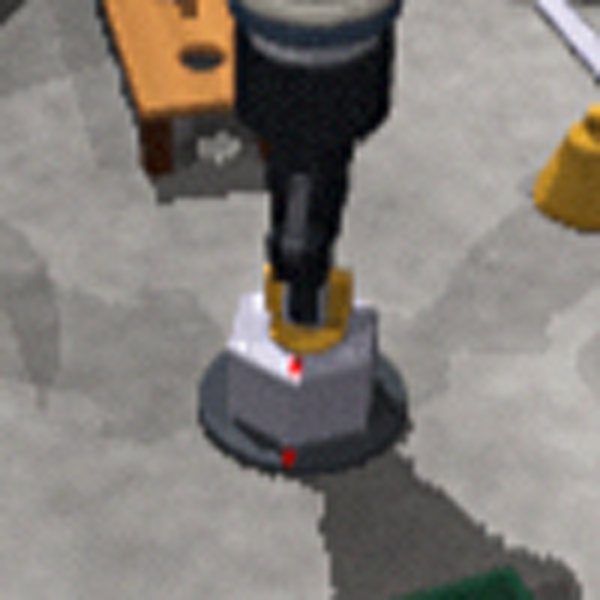

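Side view: still flush, with the paddle now broadside to the line (yaw 70.15°, a turn of 89.97°). Next comes a straight lift, then the tray centre from both fixed cameras.

Emit:
apply_moves(targets=[[[-1,0,0,-1,0,0,0],[-1,0,0,-3,0,0,0],[-1,0,0,-5,0,0,0],[-1,0,0,-7.5,0,0,0],[-1,0,0,-10,0,0,0],[-1,0,0,-11,0,0,0]]])

```text
clock: 9.4
eef_pos: [565.0, -44.8, 177.0]
tcp_rot: [3.136, -0.001, 1.223]
contact_force: [-0.6, 0.4, -0.6]
opening: 0.109
```

```bash
python3 - <<'E'
from h import *
C=[]
for n in("scene0","side0"):
    f=np.load(n+".npy",allow_pickle=True).item(); h=cv2.cvtColor(np.ascontiguousarray(f["pixels"]),cv2.COLOR_RGB2HSV)
    m=cv2.inRange(h,(60,80,20),(90,255,255)); c=max(cv2.findContours(m,0,2)[0],key=cv2.contourArea)
    q=cv2.approxPolyDP(cv2.convexHull(c),6,True)[:,0]; print(n,cv2.contourArea(c),q.tolist(),[ray(f,u,35)[:2].round(0).tolist() for u in q])
go(550,-296,180,62)
E
```

```text
scene0 4203.0 [[206, 207], [208, 270], [142, 277], [145, 213]] [[455.0, -242.0], [647.0, -202.0], [675.0, -350.0], [486.0, -397.0]]
side0 3690.5 [[332, 240], [357, 288], [295, 309], [273, 257]] [[630.0, -212.0], [648.0, -387.0], [481.0, -421.0], [455.0, -245.0]]
clock 9.4 pos [565.  -44.8 177. ] rot [ 1.7969e+02 -6.0000e-02  7.0070e+01] open 0.109 F [-0.6  0.4 -0.6] q [-0.08  0.32  1.82 -0.    1.   -1.3 ]
shift cm [-24.13   7.16  -0.29] rotvec [ 0.3  -0.08  8.07]
```

Emit:
apply_moves(targets=[[[-1,-4,1.2,0,0,0,2],[-1,-8,2.4,0,0,0,4],[-1,-12,3.6,0,0,0,6],[-1,-16,4.8,0,0,0,8],[-1,-20,6,0,0,0,8.7],[-1,-23,6.8,0,0,0,8.7],[-1,-24.5,7.2,0,0,0,8.7],[-1,-24.5,7.2,0,0,0,8.7]]])

```text
clock: 10.2
eef_pos: [548.6, -301.2, 176.6]
tcp_rot: [3.137, -0.002, 1.068]
contact_force: [0.1, 1.0, -2.4]
opening: 0.111
```

```bash
cat >> h.py <<'E'
def tilt(x,y,z,yaw,th):
    s=r.sense(); M=Rn.from_euler('xyz',s["tcp_rot"]); T=Rn.from_euler('xyz',[180,0,yaw],degrees=True)*Rn.from_euler('x',th,degrees=True)
    print("tilt shift cm",(M.inv().apply(np.array([x,y,z])-s["eef_pos"])/10).round(2),"rotvec",np.degrees((M.inv()*T).as_rotvec()).round(2))
E
python3 - <<'E'
from h import *
go(551,-300.5,180,61.4); tilt(551,-300.5,110,61.4,40)
E
```

```text
clock 10.2 pos [ 548.6 -301.2  176.6] rot [ 1.7974e+02 -9.0000e-02  6.1210e+01] open 0.111 F [ 0.1  1.  -2.4] q [-0.51  0.41  1.69  0.    1.05 -1.57]
shift cm [ 0.17  0.18 -0.34] rotvec [ 0.26 -0.09 -0.19]
tilt shift cm [0.16 0.15 6.66] rotvec [40.26 -0.15 -0.15]
```

Emit:
apply_moves(targets=[[[-1,0.16,0.15,1,6,0,0],[-1,0.16,0.15,2,13,0,0],[-1,0.16,0.15,3,20,0,0],[-1,0.16,0.15,4,27,0,0],[-1,0.16,0.15,5,34,0,0],[-1,0.16,0.15,6,40,0,0],[-1,0.16,0.15,6.6,40,0,0],[-1,0.16,0.15,6.6,40,0,0]]])

```text
clock: 11.0
eef_pos: [550.8, -299.2, 108.5]
tcp_rot: [-2.447, -0.001, 1.069]
contact_force: [-0.6, -0.2, -1.1]
opening: 0.111
```

```bash
python3 - <<'E'
from h import *
go(551,-300.5,110,61.4); tilt(551,-300.5,49,61.4,40)
E
```

```text
clock 11.0 pos [ 550.8 -299.2  108.5] rot [-1.4021e+02 -8.0000e-02  6.1260e+01] open 0.111 F [-0.6 -0.2 -1.1] q [-0.5   0.88  1.18  0.    1.77 -1.57]
shift cm [-0.11 -0.03 -0.17] rotvec [-39.79  -0.12  -0.1 ]
tilt shift cm [-0.12  3.87  4.52] rotvec [ 0.21 -0.15 -0.05]
```

Emit:
apply_moves(targets=[[[-1,-0.1,0.8,1,0,0,0],[-1,-0.1,1.6,2,0,0,0],[-1,-0.1,2.5,3,0,0,0],[-1,-0.1,3.2,3.8,0,0,0],[-1,-0.1,3.7,4.3,0,0,0],[-1,-0.1,3.8,4.4,0,0,0],[-1,-0.1,3.8,4.4,0,0,0]]])

```text
clock: 11.7
eef_pos: [551.2, -300.5, 50.2]
tcp_rot: [-2.447, -0.001, 1.069]
contact_force: [-0.1, 0.4, -1.6]
opening: 0.108
```

```bash
python3 - <<'E'
from h import *
tilt(551,-300.5,49,61.4,40); go(551,-300.5,49,61.4)
f=cam("side"); p=f["pixels"]; u=proj(f,[555,-300,40]).astype(int)
cv2.imwrite("pics/s3.png",cv2.resize(np.ascontiguousarray(p[u[1]-60:u[1]+60,u[0]-60:u[0]+60,::-1]),None,fx=5,fy=5,interpolation=cv2.INTER_CUBIC))
E
```

```text
tilt shift cm [-0.01  0.06  0.1 ] rotvec [ 0.2  -0.15 -0.06]
clock 11.7 pos [ 551.2 -300.5   50.2] rot [-1.402e+02 -8.000e-02  6.126e+01] open 0.108 F [-0.1  0.4 -1.6] q [-0.5   0.94  1.19  0.    1.7  -1.57]
shift cm [-0.01  0.06  0.1 ] rotvec [-39.8   -0.13  -0.11]
```

View pics/s3.png

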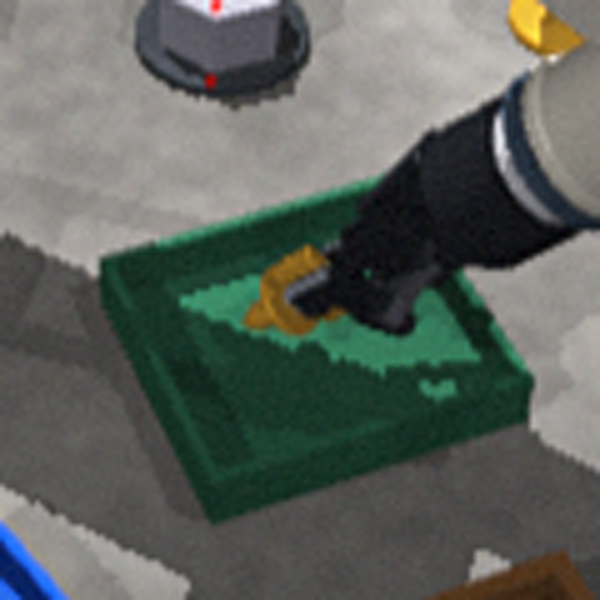

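The screw is in the middle of the tray, tilted, with its tip low. I lower it 4 mm, release it and back off along the tool axis.

Emit:
apply_moves(targets=[[[-1,0,0.15,0.15,0,0,0],[-1,0,0.25,0.3,0,0,0],[-0.5,0,0.25,0.3,0,0,0],[-0.3,0,0.25,0.3,0,0,0],[-0.2,0,0.25,0.3,0,0,0],[-0.2,0,0.25,0.3,0,0,0],[-0.2,0,0.25,0.3,0,0,0]]])

```text
clock: 12.45
eef_pos: [551.4, -300.6, 46.7]
tcp_rot: [-2.447, -0.001, 1.069]
contact_force: [0.5, 0.1, 0.7]
opening: 0.4
```

Emit:
apply_moves(targets=[[[-0.2,0,0,-1.5,0,0,0],[-0.2,0,0,-4,0,0,0],[-0.2,0,0,-7,0,0,0],[-0.2,0,0,-10,0,0,0],[-0.2,0,-1,-13,0,0,0],[-0.2,0,-2,-15,0,0,0],[-0.2,0,-3,-16,0,0,0],[-0.2,0,-3,-16,0,0,0]]])

```text
clock: 13.25
eef_pos: [621.3, -339.1, 190.9]
tcp_rot: [-2.45, -0.001, 1.069]
contact_force: [-0.6, 0.0, 0.0]
opening: 0.401
```

```bash
python3 - <<'E'
from h import *
go(551,-300.5,49,61.4)
f=cam("side"); save(f,"s4.png"); g=cam("scene"); p=g["pixels"]; h=cv2.cvtColor(np.ascontiguousarray(p),cv2.COLOR_RGB2HSV); print(r.sense()["qvel"].round(3))
cv2.imwrite("pics/g4.png",cv2.resize(np.ascontiguousarray(p[180:330,110:480,::-1]),None,fx=2.1,fy=2.1,interpolation=cv2.INTER_CUBIC))
E
```

```text
clock 13.25 pos [ 621.3 -339.1  190.9] rot [-1.404e+02 -8.000e-02  6.126e+01] open 0.401 F [-0.6  0.   0. ] q [-0.5   0.94  0.87  0.    2.02 -1.57]
shift cm [-1.000e-02  2.870e+00  1.605e+01] rotvec [-39.6   -0.13  -0.1 ]
[-0.001  0.018  0.014  0.    -0.001 -0.002]
```

View pics/s4.png

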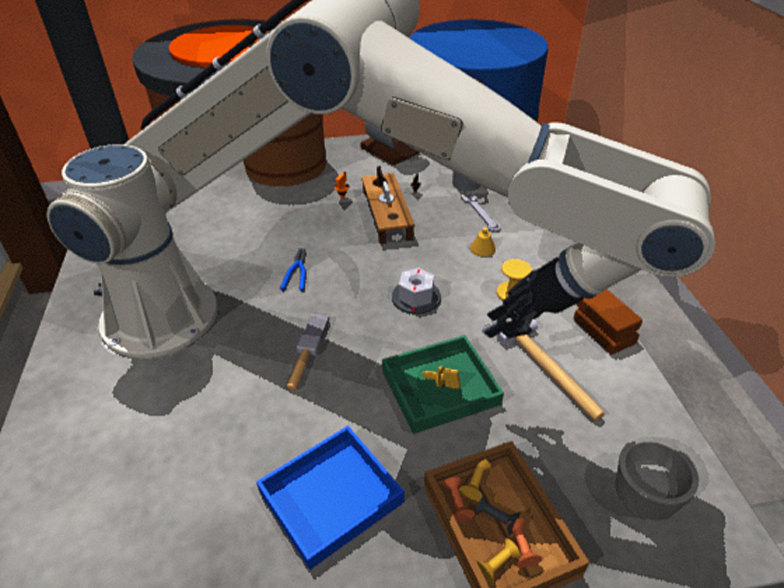

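View pics/g4.png

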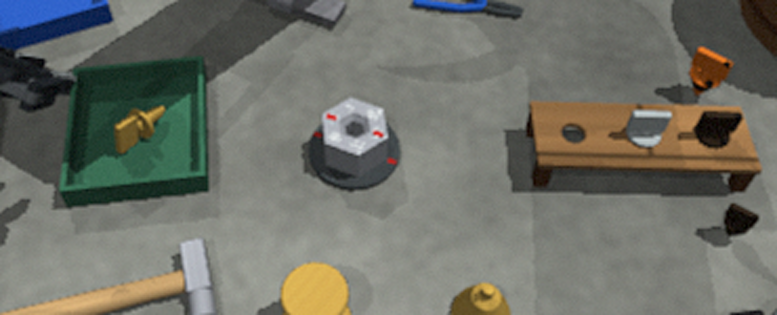

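Both views show the brass screw lying inside the green tray, well clear of the walls. The dark screw still stands in its rack hole (crop 717,128), the silver one is untouched, and the gripper is clear. I let it settle, check that it is still, and hand in.

Emit:
apply_moves(targets=[[[-0.2,0,0,0,0,0,0],[-0.2,0,0,0,0,0,0],[-0.2,0,0,0,0,0,0],[-0.2,0,0,0,0,0,0],[-0.2,0,0,0,0,0,0],[-0.2,0,0,0,0,0,0]]])

```text
clock: 13.95
eef_pos: [620.4, -338.6, 188.2]
tcp_rot: [-2.447, -0.001, 1.069]
contact_force: [0.6, 0.1, 0.1]
opening: 0.402
```

```bash
python3 - <<'E'
from h import *
a=cam("scene")["pixels"].astype(int)
for _ in range(4): b=cam("scene")["pixels"].astype(int)
print("change in tray area",np.abs(a-b)[200:280,150:208].max(), r.sense()["clock"])
print(r.sign_off())
E
```

```text
change in tray area 22 14.2
the job is handed in; nothing more can be done
None
```

The job is done and handed in at about 14 s of the 54 s allowed. I received no verdict.

- **Fit in the gauge:** I lowered the bright brass screw straight in, with its paddle along the red line (line measured at about 70°). It seated at the expected height with about 13 N of contact, and the side view showed the flange flush on the nut.
- **Quarter turn:** I turned it 90° (89.97° measured) under a light press. Its height did not change, and the side view showed the paddle across the line.
- **Tray:** I lifted it straight out, then released it low and tilted in the middle of the green tray. Both fixed cameras show it lying inside, clear of the walls, with the gripper well away.
- **Fouled screw:** I never touched it. The last scene picture shows it standing in its rack hole, with the silver screw and the look-alikes where they were.

The last stillness check was not clean. Over about 0.2 s the largest single-pixel change in the tray area was 22 of 255. I took that to be image noise, without checking it further. I saw no other failed or conflicting checks.

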